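# Hang the blue neck gauge in the gauge cabinet

## Robot

A 6-joint arm with a two-finger parallel gripper is mounted at the origin on the work surface. World frame = base frame: x ahead of the robot, y to its left, z up, the work surface at z = 0. Lengths are in m, angles in rad, forces in N, time in s.
With the tool pointing down it reaches from about 0.275 to 0.875 m from the base axis. Payload 12.5 kg.
Tool frame: the origin (TCP) lies midway between the tips of the shut fingers; the grasp point (between the pads) lies behind it (r.grip_point_offset is the z of the grasp point in the tool frame, in m); z points along the fingers, y is the line along which they close (so a half turn about z gives the same grasp; the last joint's range is limited). The gripper opens to 85 mm and grips with 20 to 120 N. Pads are 22 mm wide; open, the fingers measure 114 mm over their backs; the gripper's body (76 mm by 85 mm) begins 54 mm behind the grasp point. The pads swing forward as they close: fully open they stand 13 mm farther back than shut.
Start: joints at [-1.335, 0.351, 1.652, -0, 1.139, -0.085], TCP at [0.173, -0.522, 0.231] pointing down, gripper open.
Joint ranges: [-2.75, 2.75], [-0.79, 2.1], [0.01, 2.65], [-1.57, 4.71], [0.07, 3.14], [-2.87, 2.87]. Speed limits (rad/s): [2.22, 2.22, 2.79, 3.14, 3.14, 3.14].

## Interface

Orientations are given as a rotation vector (axis times angle).
In Python, from bench import telemetry, optics, job, r gives the robot as it stands. The module is installed in compiled form; this text tells all that it offers.
- The arm moves only by the tool jog_arm, never from a script. Its argument "rows" is a list of rows, each an object with "hand": the opening, from 0 (shut) to 1 (fully open); "offset": the shift along the tool's x, y, z in cm, a list of three; "spin": the turn about the tool's z in rad. In form: [{"hand": hand, "offset": [dx, dy, dz], "spin": spin}, ...]. A call has exactly 5 rows; each row shifts and turns the commanded pose from where the row before left it, along the tool's axes as they then stand; what a row does not reach is not made up. A row lasts 1/8 s, in which the tool goes at most 62.5 mm and 10.7 degrees, less where a joint would pass 70% of its speed; a pose out of reach is approached as far as the arm can. A call is refused whole if a number of a shift passes 6.25 or a number of a turn 0.188, either way. A call with a gripper value outside its range is refused whole. The fingers move at their own pace and stop on an object; "newtons" is the grip in N (left out, the last holds). Time passes only in rows, so rows that do not move let the fingers close, or fill a call up. It gives the time, the measured TCP pose, the force, the opening and the grip force at its end, in the units of the state.
- telemetry.get_state(): the state, without advancing time (a new reading comes with each control period).
- optics.get_image(name): name is "side" or "top"; returns a dict with "color" (480x640x3 uint8, red, green, blue), "z_map" (480x640 float32, m along the optical axis (not along the pixel's ray), 0 where there is no reading), "intrinsics" (3x3 intrinsics, pixels), "k1" (the pictures are not rectified: a ray, as slopes to the right and down, at radius r is drawn at 1 + k1 r^2 times it, then the intrinsics apply), "world_to_cam" (4x4, takes a point from world to camera coordinates). Camera axes: x right, y down, z forward; pixel columns grow to the right and rows downward; lengths in m; the calibration is good to about 2 mm. A picture is of the moment at which its call begins.
- job.hand_in(): hands the job in; it is judged then, once.
The state is a dict: "time": time; "joints": joint angles; "joint_velocities": joint speeds; "joint_efforts": joint torques, N m; "eef_pos": TCP position; "orientation": TCP orientation; "force": force on the tool from outside, world axes, zero at the start; "torque": the same for the moment, N m; "opening": finger opening in m; "grip_force": force on a finger pad.
Only numpy, scipy, OpenCV 4.12 (cv2) and the standard library are available. Lean on these libraries where they do the work, as an engineer would, in place of code of your own. Each camera call takes 0.05 s, during which the arm holds its last target. There are 200 camera calls.

## Task

Put the blue-gripped bottle-neck gauge away: lower it through the hatch in the roof of the gauge cabinet and hang it by its bow on the hook inside, without touching the cabinet with the gauge or the robot. Leave it hanging freely and still, and leave the yellow gauge standing where it is.

Things in the scene. Friction and masses are not known exactly. Their poses are not given: they have to be found in the camera images.
- gauge_blue: Gauge to hang, 145 mm tall, 0.2-0.4 kg, stands loose. Origin: centre of underside, z up. Steel plug 42 mm dia, z 0-35; above it a bow of 8 mm bar in the y-z plane: window seen along x, 44 mm wide (y), from z 35 to its peaked top (underside z 89 mid, 77 at sides); blue grip 20 (x) by 14 (y) mm, z 92-145: pinch its y faces at about z 130. Same if turned half round.
- gauge_yellow: The same gauge with a yellow grip, standing on the bench. Origin: centre of its underside, z up. Not to be moved.
- cabinet: Fixed white cabinet, 190 (x) by 220 (y) by 175 mm high, clear pane in its +x side. Origin: centre of underside, z up. Only opening: orange-edged hatch in the 10 mm thick roof, centred, 130 (x) by 140 mm (y). Inside 170 by 200 mm, floor at z 10. Hook inside on the -x wall; to hook on, gauge x lies along cabinet x: lower it 58 mm ahead (+x) of the hook's origin, move back over the tip, lower.
- hook: Orange hook, 8 mm bar, in the cabinet, same axes. Origin: the seat, top of its lowest point, at (-30, 0, 115) mm in the cabinet frame; the bar's underside there is 8 mm lower. Behind (-x) the bar rises 10 mm to the wall, 53 mm off; ahead (+x) it rises to its tip, 22 mm ahead, 16 mm up. Pass the tip with the window's top 30 mm above the seat. Hung, the gauge's underside is 89 mm below the seat.
Not all that is in view belongs to the job. What is shaped like the gauge_blue but purple or red is not meant.

How it is judged:
By the outcome, as a careful person would: the job done as asked, in the order asked, and still so for the second after the job is handed in, with the robot touching nothing.
It also fails if it takes over 48 s, if anything falls off the work surface, if the arm or the gripper's body presses on something with over 40 N, if the wrist force passes 120 N, or if a joint passes its speed limit or range.

## Working session

There is one attempt and no reset: what is moved stays moved. The work goes in short steps, Python scripts to look and compute and a tool call to move; the robot and the scene stay as the last step left them, time stands still between calls to the robot, and variables do not carry over. Pictures are saved under pics/ and viewed, at most 10 in all, crops included, and the job is handed in when it is done.

Besides the shell and the picture viewer there is one more tool, called by a JSON object that holds its "fn" and its "kwargs". jog_arm: Moves the arm, as the interface text tells. Its arguments: {"type":"object","properties":{"rows":{"type":"array"},"newtons":{"type":"number"}},"required":["rows"]}

```bash
mkdir -p pics
cat > h.py <<'E'
import numpy as np, cv2
from bench import telemetry, optics, job, r
def grab(n):
    d=optics.get_image(n); np.savez('pics/'+n+'.npz',**{k:np.array(v) for k,v in d.items()}); return d
def cloud(d):
    K=np.array(d['intrinsics']); z=np.array(d['z_map']); k1=float(d['k1'])
    v,u=np.mgrid[0:480,0:640]
    xd=(u-K[0,2])/K[0,0]; yd=(v-K[1,2])/K[1,1]
    x,y=xd.copy(),yd.copy()
    for _ in range(15):
        f=1+k1*(x*x+y*y); x,y=xd/f,yd/f
    P=np.stack([x*z,y*z,z,np.ones_like(z)],-1)
    W=P@np.linalg.inv(np.array(d['world_to_cam'])).T
    W=W[...,:3]; W[z<=0]=np.nan; return W
def save(d,name): cv2.imwrite('pics/'+name,cv2.cvtColor(d['color'],cv2.COLOR_RGB2BGR))
E
python3 - <<'E'
from h import *
for n in('side','top'):
    d=grab(n); save(d,n+'1.png'); print(n,d['k1'],np.linalg.inv(d['world_to_cam'])[:3].round(3).tolist())
s=telemetry.get_state(); print(s); print(r.grip_point_offset)
E
```

```text
side 0.041415928066346176 [[-0.999, -0.02, 0.041, 0.446], [-0.043, 0.719, -0.694, 0.559], [-0.016, -0.695, -0.719, 0.732]]
top -0.10962110227909817 [[-0.018, -0.991, 0.13, 0.369], [-1.0, 0.021, 0.017, -0.052], [-0.019, -0.13, -0.991, 0.919]]
{'time': 0.1, 'joints': array([-1.33458450e+00,  3.51164920e-01,  1.65233798e+00, -1.64744155e-05,
        1.13911758e+00, -8.46078243e-02]), 'joint_velocities': array([-0.00037728, -0.00162634, -0.00129672, -0.00143739,  0.00157101,
        0.00059501]), 'joint_efforts': array([ 1.25225546e-03, -5.06830502e+01, -2.91876572e+01, -1.47495371e-04,
        2.61354267e-03,  1.05955426e-06]), 'eef_pos': array([ 0.17338729, -0.52164709,  0.23083022]), 'orientation': array([-3.10024826e+00, -5.01631101e-01,  1.45649687e-04]), 'force': array([-0.78722584,  0.86224996,  0.69822371]), 'torque': array([-0.04344814,  0.01903132, -0.00499368]), 'grip_force': 0.0, 'opening': 0.0851920626703218}
-0.0187
```

View pics/side1.png

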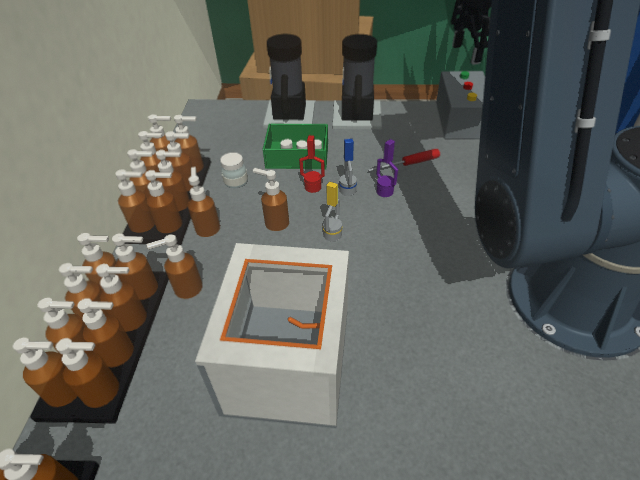

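View pics/top1.png

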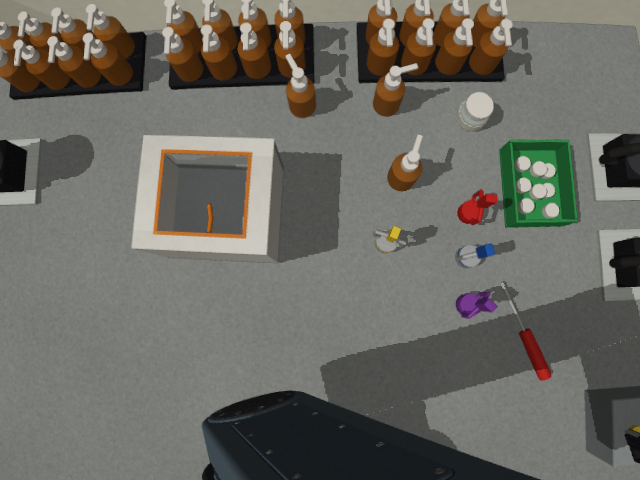

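The side view shows the blue gauge at (348,165), between the red one (312,165) and the purple one (387,170). Yellow is at (333,210) and the cabinet hatch is around (280,303), with the hook at (303,323). In the top view blue is at (475,255), yellow at (388,240), the hatch at (204,195) and the hook at (210,218).

```bash
cat > m.py <<'E'
from h import *
for n in('side','top'):
    d=dict(np.load('pics/'+n+'.npz')); W=cloud(d); hsv=cv2.cvtColor(d['color'],cv2.COLOR_RGB2HSV)
    H,S,V=[hsv[...,i].astype(int) for i in range(3)]
    Z=W[...,2]
    def rep(name,m):
        P=W[m]; P=P[~np.isnan(P).any(1)]
        if len(P)<4: print(n,name,'few');return P
        print(n,name,len(P),'med',np.median(P,0).round(4),'p3',np.percentile(P,3,0).round(4),'p97',np.percentile(P,97,0).round(4)); return P
    blue=(H>105)&(H<125)&(S>170)&(V>60)&(Z>.07)&(Z<.17)
    b=rep('blue',blue)
    t=b[b[:,2]>.138]
    if len(t)>8: print(' top rect',len(t),cv2.minAreaRect((t[:,:2]*1000).astype(np.float32)))
    rep('yellow',(H>20)&(H<32)&(S>170)&(V>90)&(Z>.07)&(Z<.17))
    for c,m in(('red',(H<5)|(H>175)),('purple',(H>130)&(H<155))):
        rep(c,m&(S>150)&(Z>.09)&(Z<.17)&(W[...,0]<.55))
    o=(H>5)&(H<16)&(S>180)&(V>120)&(W[...,1]>-.05)&(W[...,0]<.6)
    P=rep('rim',o&(Z>.165)&(Z<.185))
    print(' rim rect',cv2.minAreaRect((P[:,:2]*1000).astype(np.float32)))
    P=rep('hook',o&(Z>.09)&(Z<.15))
    roof=(S<40)&(V>150)&(Z>.168)&(Z<.182)&(W[...,1]>-.05)
    P=rep('roof',roof); print(' roof rect',cv2.minAreaRect((P[:,:2]*1000).astype(np.float32)))
    bx=np.nanmedian(b[:,:2],0)
    m=(np.hypot(W[...,0]-bx[0],W[...,1]-bx[1])<.06)&(Z>.028)&(Z<.042)&(S<60)
    P=rep('bluePlugTop',m)
E
python3 m.py
python3 -c "
import cv2
a=cv2.imread('pics/side1.png')[115:255,285:425];b=cv2.imread('pics/top1.png')[180:320,370:510]
cv2.imwrite('pics/crop.png',cv2.resize(cv2.hconcat([a,b]),(800,400),interpolation=cv2.INTER_CUBIC))"
```

```text
side blue 225 med [ 0.4395 -0.311   0.1148] p3 [-0.499  -1.054   0.0738] p97 [ 0.4508 -0.307   0.1444]
 top rect 37 ((443.37457275390625, -315.08544921875), (16.37214469909668, 15.014732360839844), 5.124749183654785)
side yellow 278 med [ 0.4727 -0.1567  0.1166] p3 [ 0.1135 -0.5812  0.0963] p97 [ 0.485  -0.1514  0.1449]
side red 214 med [ 0.5261 -0.319   0.1113] p3 [ 0.1131 -0.6449  0.0917] p97 [ 0.5364 -0.3142  0.1445]
side purple 168 med [ 0.352  -0.3061  0.1222] p3 [ 0.3435 -0.3154  0.0944] p97 [ 0.3607 -0.3005  0.1445]
side rim 703 med [0.4965 0.1825 0.1752] p3 [0.4702 0.0745 0.1733] p97 [0.5923 0.2279 0.177 ]
 rim rect ((538.1891479492188, 150.4153594970703), (152.39186096191406, 132.20614624023438), 86.2237548828125)
side hook 117 med [0.5129 0.1543 0.1176] p3 [0.4907 0.1511 0.1123] p97 [0.5311 0.1573 0.1288]
side roof 7785 med [0.5389 0.2001 0.1741] p3 [0.4502 0.0445 0.1716] p97 [0.6363 0.2608 0.176 ]
 roof rect ((325.9498596191406, 162.9403076171875), (224.08975219726562, 626.9681396484375), 86.57168579101562)
side bluePlugTop 158 med [ 0.4469 -0.3128  0.0341] p3 [ 0.4255 -0.
[... 478 characters left out ...]
e 183 med [ 0.3527 -0.3096  0.1307] p3 [ 0.3439 -0.3206  0.091 ] p97 [ 0.3625 -0.3034  0.1462]
top rim 613 med [0.502  0.1506 0.1752] p3 [0.4704 0.0725 0.173 ] p97 [0.5937 0.2253 0.1774]
 rim rect ((538.3761596679688, 149.3272705078125), (150.54815673828125, 131.2554168701172), 86.22586059570312)
top hook 101 med [0.5092 0.1505 0.1176] p3 [0.4874 0.1473 0.1133] p97 [0.5304 0.1546 0.1307]
top roof 7167 med [0.5355 0.142  0.1742] p3 [0.4483 0.0418 0.1717] p97 [0.6353 0.2554 0.1765]
 roof rect ((542.52734375, 148.67251586914062), (220.7628173828125, 191.6626739501953), 86.39021301269531)
top bluePlugTop 264 med [ 0.4385 -0.3159  0.0342] p3 [ 0.4239 -0.3325  0.0304] p97 [ 0.4614 -0.3003  0.0373]
```

View pics/crop.png

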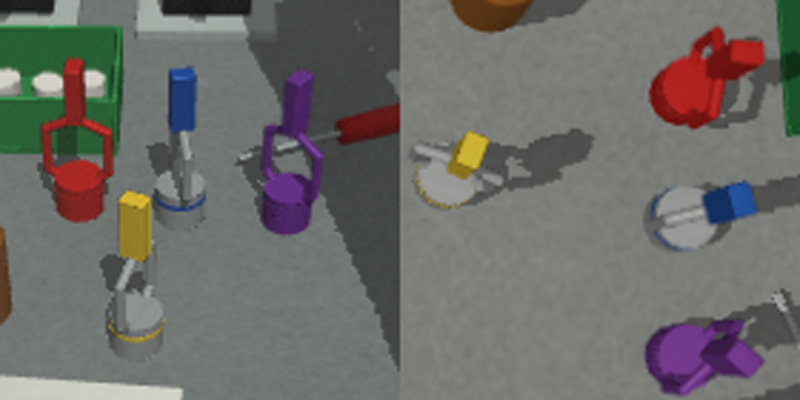

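The crops show the blue gauge's bow edge-on to the side camera, so its plane lies nearly along world y, turned about 10°. I'll refine the yaw and centre and check obstacle heights, then move.

```bash
cat > m2.py <<'E'
from h import *
from scipy.spatial.transform import Rotation as R
c0=np.array([.4435,-.3165])
for n in('side','top'):
    d=dict(np.load('pics/'+n+'.npz')); W=cloud(d); hsv=cv2.cvtColor(d['color'],cv2.COLOR_RGB2HSV); Z=W[...,2]
    near=np.hypot(W[...,0]-c0[0],W[...,1]-c0[1])<.04
    bl=(hsv[...,0]>105)&(hsv[...,0]<125)&(hsv[...,1]>150)
    P=W[near&bl&(Z>.142)]; print(n,'top',len(P),cv2.minAreaRect((P[:,:2]*1000).astype(np.float32)))
    P=W[near&(Z>.042)&(Z<.088)]; u,s,v=np.linalg.svd(P[:,:2]-P[:,:2].mean(0)); print(' bow',len(P),P.mean(0).round(4),'dir deg',np.degrees(np.arctan2(v[0,1],v[0,0])).round(1),np.percentile(P[:,1],[2,98]))
    P=W[near&(Z>.031)&(Z<.038)]; print(' plug',cv2.minEnclosingCircle((P[:,:2]*1000).astype(np.float32)))
    m=(W[...,0]>.3)&(W[...,0]<.65)&(W[...,1]>-.4)&(W[...,1]<.3)
    print(' maxz',np.nanmax(np.where(m,Z,np.nan)).round(3), [ (y, np.nanmax(np.where(m&(abs(W[...,1]-y)<.05),Z,np.nan)).round(3)) for y in(-.3,-.2,-.1,0.,.1)])
s=telemetry.get_state(); print(R.from_rotvec(s['orientation']).as_matrix().round(3).tolist())
E
python3 m2.py
```

```text
side top 27 ((444.0111999511719, -314.9361572265625), (18.15542984008789, 12.7965087890625), 14.86545181274414)
 bow 86 [ 0.442  -0.3068  0.0647] dir deg 101.9 [-0.3420415  -0.28466348]
 plug ((442.40216064453125, -313.56146240234375), 24.041902542114258)
 maxz 0.179 [(-0.3, np.float64(0.148)), (-0.2, np.float64(0.147)), (-0.1, np.float64(0.091)), (0.0, np.float64(0.177)), (0.1, np.float64(0.178))]
top top 84 ((443.5785827636719, -317.2838439941406), (18.013498306274414, 13.653216361999512), 11.469853401184082)
 bow 63 [ 0.4379 -0.294   0.0739] dir deg -78.6 [-0.30380314 -0.28848951]
 plug ((443.1229248046875, -317.9853210449219), 20.74997329711914)
 maxz 0.179 [(-0.3, np.float64(0.147)), (-0.2, np.float64(0.148)), (-0.1, np.float64(0.091)), (0.0, np.float64(0.178)), (0.1, np.float64(0.179))]
[[0.949, 0.315, -0.0], [0.315, -0.949, 0.001], [0.0, -0.001, -1.0]]
```

{"fn": "jog_arm", "kwargs": {"rows": [{"hand": 1,"offset": [0,0,0],"spin": 0.111},{"hand": 1,"offset": [5.1,-2.4,0],"spin": 0},{"hand": 1,"offset": [5.1,-2.4,0],"spin": 0},{"hand": 1,"offset": [5.1,-2.4,0],"spin": 0},{"hand": 1,"offset": [5.1,-2.4,0],"spin": 0}], "newtons": 40}}

```text
time: 0.72
eef_pos: [0.3542, -0.3842, 0.2311]
orientation: [-3.124, -0.329, 0.0]
force: [0.9, -0.5, -0.1]
opening: 0.0856
grip_force: 0.0
```

{"fn": "jog_arm", "kwargs": {"rows": [{"hand": 1,"offset": [5.1,-2.4,0],"spin": 0},{"hand": 1,"offset": [5.1,-2.4,0],"spin": 0},{"hand": 1,"offset": [0,0,0],"spin": 0},{"hand": 1,"offset": [0,0,0],"spin": 0},{"hand": 1,"offset": [0,0,0],"spin": 0}]}}

```text
time: 1.35
eef_pos: [0.4419, -0.3181, 0.2312]
orientation: [-3.124, -0.327, 0.0]
force: [-0.4, -0.4, -0.3]
opening: 0.0853
grip_force: 0.0
```

```bash
cat >> h.py <<'E'
from scipy.spatial.transform import Rotation as R
def todo(target,yaw):
    s=telemetry.get_state(); M=R.from_rotvec(s['orientation']).as_matrix()
    y=np.degrees(np.arctan2(M[1,0],M[0,0])); sp=np.radians(y-yaw)
    print('t',round(s['time'],2),'pos',s['eef_pos'].round(4),'yaw',y.round(2),'tilt',M[:,2].round(3),'F',s['force'].round(1),'open',round(s['opening'],4),'grip',round(s['grip_force'],1))
    d=(np.array(target)-s['eef_pos'])*100
    print('tool delta cm now',(M.T@d).round(2),'spin',sp.round(3),'after spin',(((M*1)@R.from_rotvec([0,0,sp]).as_matrix()).T@d).round(2))
E
python3 -c "
from h import *
todo([.4437,-.3163,.112],12)"
```

```text
t 1.35 pos [ 0.4419 -0.3181  0.2312] yaw 11.94 tilt [-0.  0. -1.] F [-0.4 -0.4 -0.3] open 0.0853 grip 0.0
tool delta cm now [ 0.22 -0.14 11.92] spin -0.001 after spin [ 0.22 -0.14 11.92]
```

{"fn": "jog_arm", "kwargs": {"rows": [{"hand": 1,"offset": [0.2,-0.1,0],"spin": 0},{"hand": 1,"offset": [0,0,4],"spin": 0},{"hand": 1,"offset": [0,0,4],"spin": 0},{"hand": 1,"offset": [0,0,2.5],"spin": 0},{"hand": 1,"offset": [0,0,1.4],"spin": 0}]}}

```text
time: 1.98
eef_pos: [0.4439, -0.3161, 0.1112]
orientation: [-3.124, -0.328, 0.001]
force: [0.4, -0.1, 0.4]
opening: 0.0853
grip_force: 0.0
```

{"fn": "jog_arm", "kwargs": {"rows": [{"hand": 0.6,"offset": [0,0,0],"spin": 0},{"hand": 0.4,"offset": [0,0,0],"spin": 0},{"hand": 0,"offset": [0,0,0],"spin": 0},{"hand": 0,"offset": [0,0,0],"spin": 0},{"hand": 0,"offset": [0,0,0],"spin": 0}], "newtons": 40}}

```text
time: 2.6
eef_pos: [0.4449, -0.3163, 0.1129]
orientation: [3.123, 0.329, 0.001]
force: [0.5, -1.2, 5.0]
opening: 0.0133
grip_force: 40.3
```

{"fn": "jog_arm", "kwargs": {"rows": [{"hand": 0,"offset": [0,0,0],"spin": 0},{"hand": 0,"offset": [0,0,0],"spin": 0},{"hand": 0,"offset": [0,0,0],"spin": 0},{"hand": 0,"offset": [0,0,-0.5],"spin": 0},{"hand": 0,"offset": [0,0,-1],"spin": 0}]}}

```text
time: 3.22
eef_pos: [0.4441, -0.3155, 0.1271]
orientation: [-3.123, -0.329, 0.002]
force: [-0.7, -0.1, -3.1]
opening: 0.0132
grip_force: 39.2
```

```bash
python3 -c "
from h import *
todo([.4437,-.3163,.345],12)
d=grab('side');save(d,'s2.png');cv2.imwrite('pics/c2.png',cv2.resize(cv2.imread('pics/s2.png')[60:260,240:480],None,fx=2.5,fy=2.5))"
```

```text
t 3.23 pos [ 0.4441 -0.3155  0.1271] yaw 12.02 tilt [-0.001  0.001 -1.   ] F [-0.7 -0.1 -3.1] open 0.0132 grip 39.2
tool delta cm now [ -0.07   0.03 -21.79] spin 0.0 after spin [ -0.07   0.03 -21.79]
```

View pics/c2.png

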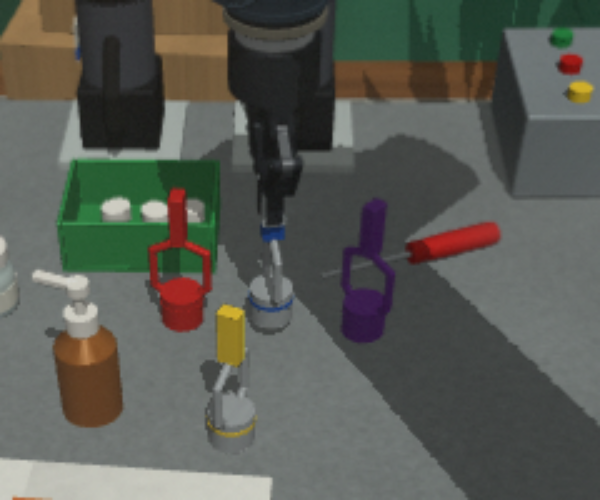

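The gauge is pinched at its blue grip at (272,235) in the crop and lifted about 15 mm; the force rose about 3 N. The other gauges are unmoved. Next I lift and turn.

{"fn": "jog_arm", "kwargs": {"rows": [{"hand": 0,"offset": [0,0,-2],"spin": 0},{"hand": 0,"offset": [0,0,-3.5],"spin": 0},{"hand": 0,"offset": [0,0,-4],"spin": 0},{"hand": 0,"offset": [0,0,-4],"spin": 0},{"hand": 0,"offset": [0,0,-4],"spin": 0}], "newtons": 60}}

```text
time: 3.9
eef_pos: [0.4442, -0.3157, 0.3038]
orientation: [-3.124, -0.329, 0.0]
force: [0.1, -0.1, -2.6]
opening: 0.0133
grip_force: 63.5
```

{"fn": "jog_arm", "kwargs": {"rows": [{"hand": 0,"offset": [0,0,-2.8],"spin": 0},{"hand": 0,"offset": [0,0,-1.5],"spin": 0.07},{"hand": 0,"offset": [0,0,0],"spin": 0.1},{"hand": 0,"offset": [0,0,0],"spin": 0.1},{"hand": 0,"offset": [0,0,0],"spin": 0}]}}

```text
time: 4.53
eef_pos: [0.4443, -0.3158, 0.3454]
orientation: [-3.14, 0.093, 0.0]
force: [-0.8, 0.0, -3.3]
opening: 0.0127
grip_force: 63.5
```

```bash
python3 -c "
from h import *
a=np.radians(-3.8);c=np.array([.5383,.1499]);u=np.array([np.cos(a),np.sin(a)])
p=c+.028*u;print(p,c-.03*u)
todo([*p,.345],-3.8)"
```

```text
[0.56623844 0.14804433] [0.50836596 0.15188822]
t 4.53 pos [ 0.4443 -0.3158  0.3454] yaw -3.41 tilt [-0.  0. -1.] F [-0.8  0.  -3.3] open 0.0127 grip 63.5
tool delta cm now [ 9.410e+00 -4.703e+01  4.000e-02] spin 0.007 after spin [ 9.090e+00 -4.709e+01  4.000e-02]
```

{"fn": "jog_arm", "kwargs": {"rows": [{"hand": 0,"offset": [0.4,-2,0],"spin": 0},{"hand": 0,"offset": [0.8,-4,0],"spin": 0},{"hand": 0,"offset": [1,-5,0],"spin": 0},{"hand": 0,"offset": [1,-5,0],"spin": 0},{"hand": 0,"offset": [1,-5,0],"spin": 0}]}}

```text
time: 5.15
eef_pos: [0.4991, -0.1063, 0.3455]
orientation: [-3.14, 0.091, -0.0]
force: [0.5, -0.9, -3.4]
opening: 0.0131
grip_force: 63.5
```

{"fn": "jog_arm", "kwargs": {"rows": [{"hand": 0,"offset": [1,-5,0],"spin": 0},{"hand": 0,"offset": [1,-5,0],"spin": 0},{"hand": 0,"offset": [1,-5,0],"spin": 0},{"hand": 0,"offset": [0.8,-4,0],"spin": 0},{"hand": 0,"offset": [0.6,-3,0],"spin": 0}]}}

```text
time: 5.78
eef_pos: [0.5558, 0.1108, 0.3453]
orientation: [-3.14, 0.089, 0.0]
force: [0.4, -0.7, -2.3]
opening: 0.0128
grip_force: 63.6
```

{"fn": "jog_arm", "kwargs": {"rows": [{"hand": 0,"offset": [0.4,-2.5,0],"spin": 0},{"hand": 0,"offset": [0.3,-1.2,0],"spin": 0},{"hand": 0,"offset": [0,0,0],"spin": 0.007},{"hand": 0,"offset": [0,0,0],"spin": 0},{"hand": 0,"offset": [0,0,0],"spin": 0}]}}

```text
time: 6.4
eef_pos: [0.5654, 0.1439, 0.3454]
orientation: [3.14, -0.107, 0.0]
force: [0.4, -0.1, -2.4]
opening: 0.013
grip_force: 63.6
```

Run:
```python
from h import *
p=np.array([.5662,.1480]); todo([*p,.345],-3.8)
for n in('side','top'):
    d=grab(n); save(d,n+'3.png'); W=cloud(d); hsv=cv2.cvtColor(d['color'],cv2.COLOR_RGB2HSV); Z=W[...,2]
    near=np.hypot(W[...,0]-p[0],W[...,1]-p[1])<.05
    low=near&(Z>.205)&(Z<.262); P=W[low]
    if len(P)>5: print(n,'plug',len(P),P.min(0).round(4),P.max(0).round(4))
    bl=near&(hsv[...,0]>105)&(hsv[...,0]<125)&(hsv[...,1]>150)&(Z>.3); P=W[bl]
    if len(P)>3: print(n,'grip',len(P),P.min(0).round(4),P.max(0).round(4))
a=cv2.imread('pics/side3.png')[80:380,150:400];b=cv2.imread('pics/top3.png')[60:360,80:330]
cv2.imwrite('pics/c3.png',cv2.resize(cv2.hconcat([a,b]),None,fx=1.6,fy=1.6))
```

```text
t 6.4 pos [0.5654 0.1439 0.3454] yaw -3.89 tilt [ 0. -0. -1.] F [ 0.4 -0.1 -2.4] open 0.013 grip 63.6
tool delta cm now [ 0.06 -0.42  0.04] spin -0.002 after spin [ 0.06 -0.42  0.04]
side plug 416 [0.5429 0.1365 0.2309] [0.5838 0.1665 0.2619]
side grip 186 [0.5537 0.1398 0.3248] [0.5727 0.1531 0.3765]
top plug 174 [0.5433 0.1219 0.2311] [0.5705 0.1562 0.2617]
top grip 86 [0.5535 0.1363 0.3275] [0.5599 0.1479 0.3763]
```

View pics/c3.png

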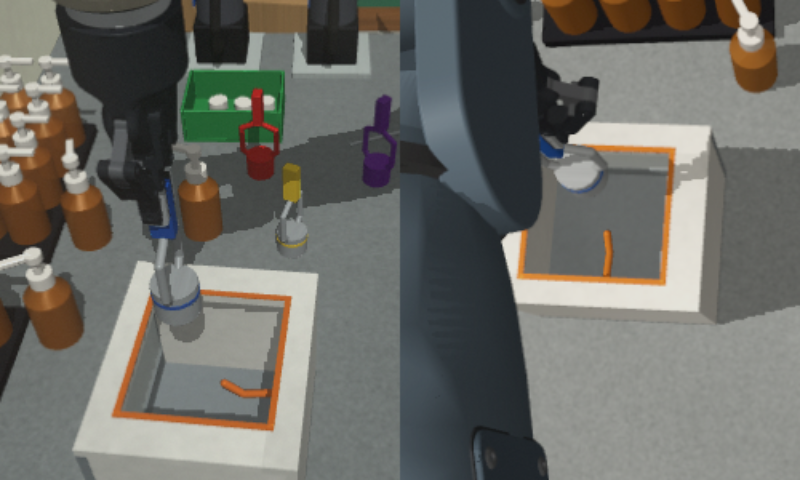

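The gauge hangs upright above the hatch, with its plug at (175,290) in the left crop. The hook is at (245,388) left and (608,250) right. The plug centre measures about (0.5635, 0.144), so I correct a few mm and lower it ahead of the hook.

{"fn": "jog_arm", "kwargs": {"rows": [{"hand": 0,"offset": [0.2,-0.4,0],"spin": 0},{"hand": 0,"offset": [0,0,0],"spin": 0},{"hand": 0,"offset": [0,0,1.5],"spin": 0},{"hand": 0,"offset": [0,0,2],"spin": 0},{"hand": 0,"offset": [0,0,1],"spin": 0}]}}

```text
time: 7.12
eef_pos: [0.5671, 0.1483, 0.2984]
orientation: [3.139, -0.105, -0.004]
force: [0.5, -0.7, -2.9]
opening: 0.0131
grip_force: 63.4
```

{"fn": "jog_arm", "kwargs": {"rows": [{"hand": 0,"offset": [0,0,2],"spin": 0},{"hand": 0,"offset": [0,0,2.5],"spin": 0},{"hand": 0,"offset": [0,0,2],"spin": 0},{"hand": 0,"offset": [0,0,1],"spin": 0},{"hand": 0,"offset": [0,0,0],"spin": 0}]}}

```text
time: 7.75
eef_pos: [0.5676, 0.1484, 0.225]
orientation: [3.14, -0.106, -0.001]
force: [0.1, 0.2, -2.9]
opening: 0.0131
grip_force: 63.5
```

```bash
cat > look.py <<'E'
from h import *
import sys
k=sys.argv[1]
p=np.array([.5662,.1480]); todo([*p,.1705],-3.8)
for n in('side','top'):
    d=grab(n); save(d,n+k+'.png'); W=cloud(d); hsv=cv2.cvtColor(d['color'],cv2.COLOR_RGB2HSV); Z=W[...,2]
    in_=(abs(W[...,0]-.54)<.06)&(abs(W[...,1]-.15)<.06)
    H,S,V=[hsv[...,i].astype(int) for i in range(3)]
    for nm,m in(('grip',in_&(H>105)&(H<125)&(S>150)&(Z>.1)),('hook',in_&(H>5)&(H<16)&(S>170)&(Z>.09)&(Z<.15)),('plug',in_&(S<60)&(V>90)&(Z>.03)&(Z<.15))):
        P=W[m]
        if len(P)>3: print(n,nm,len(P),np.percentile(P,2,0).round(4),np.percentile(P,98,0).round(4))
a=cv2.imread(f'pics/side{k}.png')[200:420,170:370];b=cv2.imread(f'pics/top{k}.png')[100:320,110:310]
cv2.imwrite(f'pics/c{k}.png',cv2.resize(cv2.hconcat([a,b]),None,fx=2,fy=2,interpolation=cv2.INTER_CUBIC))
E
python3 look.py 4
```

```text
t 7.75 pos [0.5676 0.1484 0.225 ] yaw -3.85 tilt [-0.001 -0.    -1.   ] F [ 0.1  0.2 -2.9] open 0.0131 grip 63.5
tool delta cm now [-0.13  0.05  5.45] spin -0.001 after spin [-0.13  0.05  5.45]
side grip 77 [0.5563 0.1457 0.2049] [0.5747 0.157  0.2562]
side hook 131 [0.4845 0.1505 0.1119] [0.5319 0.1573 0.1295]
side plug 588 [0.5459 0.1298 0.1129] [0.5845 0.1692 0.1484]
top grip 19 [0.5468 0.1279 0.1363] [0.561  0.147  0.2219]
top hook 124 [0.4859 0.1461 0.1128] [0.5318 0.1548 0.1297]
top plug 412 [0.546  0.1278 0.1145] [0.5853 0.1642 0.1494]
```

View pics/c4.png

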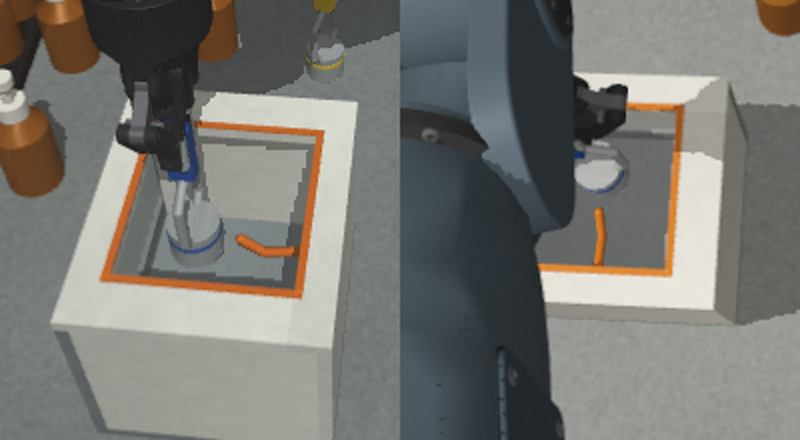

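The plug is inside the hatch at (195,245) left, ahead of the hook tip at (240,240), with about 13 mm of gap. Alignment in y is good, so I lower on and then move back.

{"fn": "jog_arm", "kwargs": {"rows": [{"hand": 0,"offset": [0,0,1],"spin": 0},{"hand": 0,"offset": [0,0,1.5],"spin": 0},{"hand": 0,"offset": [0,0,1.5],"spin": 0},{"hand": 0,"offset": [0,0,1],"spin": 0},{"hand": 0,"offset": [0,0,0.4],"spin": 0}]}}

```text
time: 8.48
eef_pos: [0.5674, 0.1484, 0.1704]
orientation: [3.14, -0.106, -0.002]
force: [0.7, 0.8, -2.9]
opening: 0.013
grip_force: 63.6
```

```bash
python3 -c "
from h import *
todo([.5104,.152,.1708],-3.8)"
```

```text
t 8.47 pos [0.5674 0.1484 0.1704] yaw -3.85 tilt [-0.001 -0.    -1.   ] F [ 0.7  0.8 -2.9] open 0.013 grip 63.6
tool delta cm now [-5.72  0.02 -0.04] spin -0.001 after spin [-5.72  0.02 -0.04]
```

{"fn": "jog_arm", "kwargs": {"rows": [{"hand": 0,"offset": [-0.8,0,0],"spin": 0},{"hand": 0,"offset": [-1.5,0,0],"spin": 0},{"hand": 0,"offset": [-1.5,0,0],"spin": 0},{"hand": 0,"offset": [-1.2,0,0],"spin": 0},{"hand": 0,"offset": [-0.7,0,0],"spin": 0}]}}

```text
time: 9.1
eef_pos: [0.5103, 0.1524, 0.1717]
orientation: [-3.14, 0.105, -0.001]
force: [1.0, -0.7, -3.2]
opening: 0.0128
grip_force: 63.5
```

```bash
python3 look.py 5
```

```text
t 9.1 pos [0.5103 0.1524 0.1717] yaw -3.84 tilt [ 0.001  0.    -1.   ] F [ 1.  -0.7 -3.2] open 0.0128 grip 63.5
tool delta cm now [5.61 0.07 0.12] spin -0.001 after spin [5.61 0.07 0.12]
side grip 54 [0.4991 0.1514 0.1517] [0.5178 0.161  0.2023]
side hook 115 [0.4844 0.15   0.112 ] [0.5324 0.1577 0.1294]
side plug 398 [0.4912 0.1301 0.091 ] [0.5274 0.1824 0.1487]
top grip 5 [0.4982 0.1451 0.1562] [0.5002 0.1475 0.1646]
top hook 48 [0.4858 0.1485 0.1118] [0.5087 0.1544 0.1199]
top plug 246 [0.4897 0.1217 0.0635] [0.511  0.1648 0.1479]
```

View pics/c5.png

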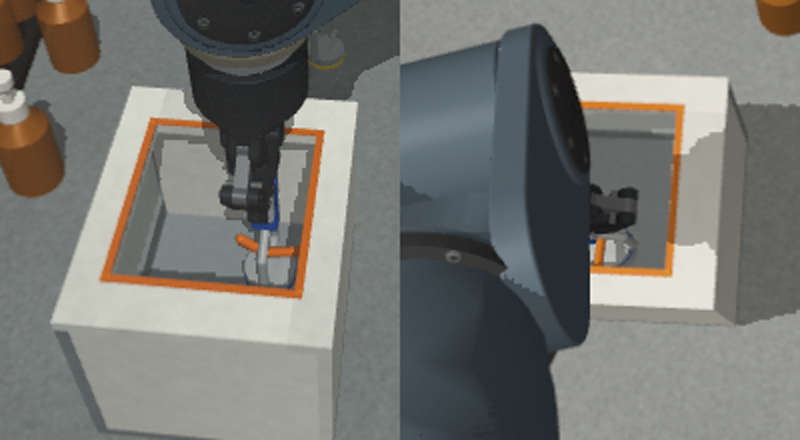

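The hook passes through the bow window at (263,245) in the left crop, and the gauge sits centred over the seat. Now I lower it gently while watching the force.

{"fn": "jog_arm", "kwargs": {"rows": [{"hand": 0,"offset": [0,0,0.6],"spin": 0},{"hand": 0,"offset": [0,0,0.8],"spin": 0},{"hand": 0,"offset": [0,0,0.8],"spin": 0},{"hand": 0,"offset": [0,0,0.5],"spin": 0},{"hand": 0,"offset": [0,0,0.1],"spin": 0}]}}

```text
time: 9.82
eef_pos: [0.5107, 0.1522, 0.1428]
orientation: [3.14, -0.106, -0.001]
force: [-0.3, 0.1, -2.9]
opening: 0.0131
grip_force: 63.5
```

{"fn": "jog_arm", "kwargs": {"rows": [{"hand": 0,"offset": [0,0,0.1],"spin": 0},{"hand": 0,"offset": [0,0,0.05],"spin": 0},{"hand": 0,"offset": [0,0,0.05],"spin": 0},{"hand": 0,"offset": [0,0,0],"spin": 0},{"hand": 0,"offset": [0,0,0],"spin": 0}]}}

```text
time: 10.45
eef_pos: [0.511, 0.1523, 0.1417]
orientation: [-3.14, 0.106, -0.001]
force: [-1.8, -0.1, 5.8]
opening: 0.0131
grip_force: 64.7
```

Contact, with a small −x push, so it sits slightly ahead of the seat. I nudge back, then ease the grip off.

{"fn": "jog_arm", "kwargs": {"rows": [{"hand": 0,"offset": [-0.1,0,-0.1],"spin": 0},{"hand": 0,"offset": [-0.1,0,0],"spin": 0},{"hand": 0,"offset": [0,0,0],"spin": 0},{"hand": 0,"offset": [0,0,0.05],"spin": 0},{"hand": 0,"offset": [0,0,0],"spin": 0}]}}

```text
time: 11.08
eef_pos: [0.5088, 0.1524, 0.1417]
orientation: [3.14, -0.106, -0.0]
force: [-0.2, 0.3, -3.0]
opening: 0.013
grip_force: 63.7
```

{"fn": "jog_arm", "kwargs": {"rows": [{"hand": 0,"offset": [0,0,0.05],"spin": 0},{"hand": 0,"offset": [0,0,0.05],"spin": 0},{"hand": 0,"offset": [0,0,0],"spin": 0},{"hand": 0,"offset": [0,0,0],"spin": 0},{"hand": 0,"offset": [0,0,0],"spin": 0}], "newtons": 30}}

```text
time: 11.7
eef_pos: [0.5089, 0.1524, 0.1409]
orientation: [-3.14, 0.106, -0.0]
force: [-0.6, -0.4, -0.9]
opening: 0.013
grip_force: 63.7
```

{"fn": "jog_arm", "kwargs": {"rows": [{"hand": 0.17,"offset": [0,0,0],"spin": 0},{"hand": 0.2,"offset": [0,0,0],"spin": 0},{"hand": 0.25,"offset": [0,0,0],"spin": 0},{"hand": 0.35,"offset": [0,0,0],"spin": 0},{"hand": 0.45,"offset": [0,0,0],"spin": 0}]}}

```text
time: 12.32
eef_pos: [0.5088, 0.1524, 0.1408]
orientation: [3.14, -0.106, 0.0]
force: [-0.3, -0.5, -0.4]
opening: 0.0384
grip_force: 0.0
```

{"fn": "jog_arm", "kwargs": {"rows": [{"hand": 0.5,"offset": [0,0,0],"spin": 0},{"hand": 0.5,"offset": [0,0,0],"spin": 0},{"hand": 0.5,"offset": [0,0,0],"spin": 0},{"hand": 0.5,"offset": [0,0,0],"spin": 0},{"hand": 0.5,"offset": [0,0,0],"spin": 0}]}}

```text
time: 12.95
eef_pos: [0.5088, 0.1524, 0.1408]
orientation: [-3.14, 0.106, -0.0]
force: [0.6, 0.3, -0.2]
opening: 0.0429
grip_force: 0.0
```

```bash
python3 look.py 6
```

```text
t 12.95 pos [0.5088 0.1524 0.1408] yaw -3.85 tilt [ 0.  0. -1.] F [ 0.6  0.3 -0.2] open 0.0429 grip 0.0
tool delta cm now [ 5.75  0.06 -2.97] spin -0.001 after spin [ 5.75  0.06 -2.97]
side grip 59 [0.4965 0.1513 0.1236] [0.5011 0.1621 0.1715]
side hook 36 [0.4845 0.1519 0.1133] [0.4972 0.1581 0.1202]
side plug 248 [0.4915 0.1324 0.0599] [0.5263 0.181  0.1481]
top grip 4 [0.498  0.1449 0.1287] [0.5028 0.1451 0.13  ]
top plug 212 [0.4931 0.1213 0.0313] [0.5103 0.16   0.141 ]
```

View pics/c6.png

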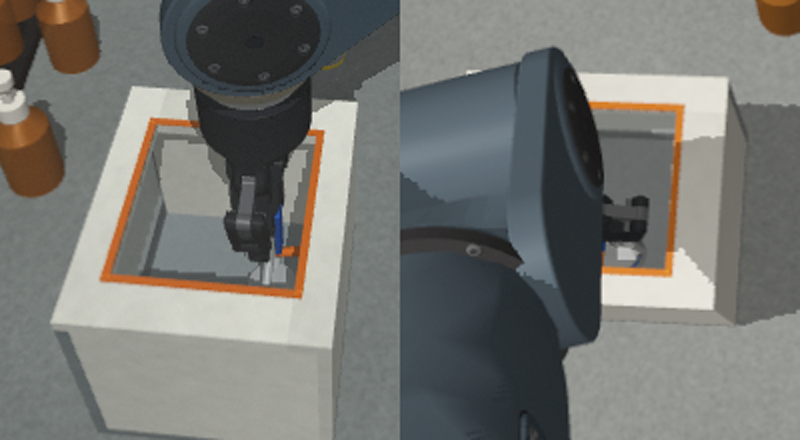

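The gauge hangs on the hook, with its grip upright at (280,230) left between the open fingers. I withdraw straight up.

{"fn": "jog_arm", "kwargs": {"rows": [{"hand": 0.5,"offset": [0,0,-0.8],"spin": 0},{"hand": 0.5,"offset": [0,0,-1.5],"spin": 0},{"hand": 0.5,"offset": [0,0,-2],"spin": 0},{"hand": 0.5,"offset": [0,0,-3],"spin": 0},{"hand": 0.5,"offset": [0,0,-4],"spin": 0}]}}

```text
time: 13.68
eef_pos: [0.5085, 0.1523, 0.2555]
orientation: [3.14, -0.106, -0.001]
force: [-0.3, 0.3, 0.2]
opening: 0.043
grip_force: 0.0
```

{"fn": "jog_arm", "kwargs": {"rows": [{"hand": 0.5,"offset": [0,1.5,-4],"spin": 0},{"hand": 0.5,"offset": [0,4,-2],"spin": 0},{"hand": 0.5,"offset": [0,5,0],"spin": 0},{"hand": 0.5,"offset": [0,5,0],"spin": 0},{"hand": 0.5,"offset": [0,4,0],"spin": 0}]}}

```text
time: 14.3
eef_pos: [0.4954, -0.0439, 0.3151]
orientation: [3.139, -0.106, 0.002]
force: [0.7, 1.0, 0.1]
opening: 0.0427
grip_force: 0.0
```

{"fn": "jog_arm", "kwargs": {"rows": [{"hand": 0.5,"offset": [0,2,0],"spin": 0},{"hand": 0.5,"offset": [0,0,0],"spin": 0},{"hand": 0.5,"offset": [0,0,0],"spin": 0},{"hand": 0.5,"offset": [0,0,0],"spin": 0},{"hand": 0.5,"offset": [0,0,0],"spin": 0}]}}

```text
time: 14.92
eef_pos: [0.4944, -0.0615, 0.3139]
orientation: [-3.14, 0.104, -0.0]
force: [-1.1, -0.3, 0.2]
opening: 0.0428
grip_force: 0.0
```

```bash
python3 look.py 7; sleep 0; echo; python3 look.py 8
```

```text
t 14.93 pos [ 0.4944 -0.0615  0.3139] yaw -3.8 tilt [ 0. -0. -1.] F [-1.1 -0.3  0.2] open 0.0428 grip 0.0
tool delta cm now [  5.77 -21.38  14.34] spin 0.0 after spin [  5.77 -21.38  14.34]
side grip 304 [0.4978 0.1504 0.1231] [0.5158 0.1618 0.1728]
side hook 80 [0.4844 0.1503 0.1131] [0.5327 0.1575 0.1305]
side plug 188 [0.498  0.132  0.0603] [0.5252 0.1804 0.1193]
top grip 150 [0.4962 0.145  0.1462] [0.5142 0.1589 0.1738]
top hook 28 [0.5208 0.1456 0.1222] [0.5327 0.1528 0.1313]
top plug 21 [0.5048 0.1727 0.0666] [0.5105 0.1802 0.1129]

t 15.03 pos [ 0.4944 -0.0617  0.3138] yaw -3.82 tilt [-0.  0. -1.] F [-0.7 -0.1 -0.2] open 0.0429 grip 0.0
tool delta cm now [  5.77 -21.4   14.33] spin -0.0 after spin [  5.77 -21.4   14.33]
side grip 303 [0.4977 0.1505 0.1238] [0.5157 0.162  0.1731]
side hook 80 [0.4844 0.15   0.1133] [0.5327 0.1576 0.1301]
side plug 186 [0.4983 0.1322 0.0602] [0.5254 0.1806 0.1196]
top grip 149 [0.4963 0.145  0.1429] [0.5143 0.1592 0.1742]
top hook 30 [0.5208 0.1457 0.1224] [0.5325 0.1526 0.1314]
top plug 21 [0.5046 0.1728 0.0673] [0.5103 0.1801 0.1138]
```

View pics/c8.png

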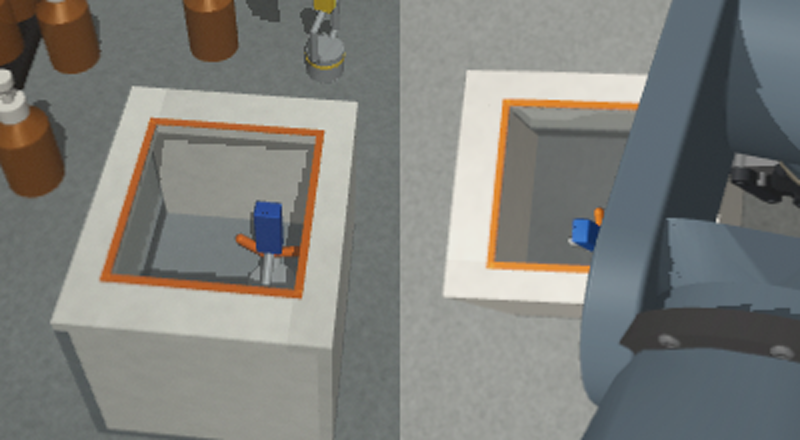

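The gauge hangs on the hook at (267,240), with its grip top at z ≈ 0.173 against 0.171 expected. It is still, and the robot is clear. I wait a moment to settle, then hand in.

{"fn": "jog_arm", "kwargs": {"rows": [{"hand": 0.5,"offset": [0,0,0],"spin": 0},{"hand": 0.5,"offset": [0,0,0],"spin": 0},{"hand": 0.5,"offset": [0,0,0],"spin": 0},{"hand": 0.5,"offset": [0,0,0],"spin": 0},{"hand": 0.5,"offset": [0,0,0],"spin": 0}]}}

```text
time: 15.75
eef_pos: [0.4944, -0.0621, 0.3138]
orientation: [3.14, -0.106, 0.0]
force: [-0.4, -0.5, -0.4]
opening: 0.0429
grip_force: 0.0
```

```bash
python3 -c "
from h import *
print(job.hand_in())"
```

```text
the job is handed in; nothing more can be done
None
```

The blue gauge hangs still on the hook inside the cabinet, the yellow gauge was not touched, and the job was handed in at about 16 s; the hand-in returned no verdict, and I saw no sign of contact with the cabinet.

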